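# Open the bread guard to its collar and load the loaf tray

### The arm

A 7-joint arm with a two-finger parallel gripper is mounted at the origin on the work surface. World frame = base frame: x ahead of the robot, y to its left, z up, the work surface at z = 0. Lengths are in m, angles in rad, forces in N, time in s.
With the tool pointing down it reaches from about 0.4 to 0.875 m from the base axis. Payload 19.3 kg.
Tool frame: the origin (TCP) lies where the fingers leave the gripper's body, on its centre line; the fingertips stand bot.tip_reach ahead of it and the grasp point (between the pads) lies 54 mm ahead of it (bot.tip_reach is the distance from the TCP to the fingertips, in m); z points along the fingers, y is the line along which they close (so a half turn about z gives the same grasp; the last joint's range is limited). The gripper opens to 85 mm and grips with 20 to 120 N. Pads are 22 mm wide; open, the fingers measure 114 mm over their backs; the gripper's body (76 mm by 85 mm) begins 54 mm behind the grasp point. The pads swing forward as they close: fully open they stand 13 mm farther back than shut.
Start: joints at [1.225, 0.521, -0.036, 1.599, 0.021, 1.021, -0.113], TCP at [0.17, -0.601, 0.304] pointing down, gripper open.
Joint ranges: [-2.91, 2.91], [-0.3, 2.13], [-1.5, 1.42], [0.17, 2.43], [-1.26, 4.41], [0.16, 1.93], [-2.52, 2.52]. Speed limits (rad/s): [1.89, 1.89, 2.39, 2.39, 3.01, 3.01, 3.01].

### API

Orientations are given as [roll, pitch, yaw] about the fixed x, y, z axes, in that order (R = Rz(yaw) Ry(pitch) Rx(roll)).
In Python, from workcell import bot gives the robot as it stands. The module is installed in compiled form; this text tells all that it offers.
- The arm moves only by the shell command python3 -m jog 'ROWS' [FORCE]. ROWS is JSON, a list that holds one entry, the list of rows, each a list of 7 numbers: the shift along the tool's x, y, z in mm, then the turn, a rotation vector about the tool's x, y, z in rad, then the opening, from 0 (shut) to 1 (fully open). In form: [[[tx, ty, tz, wx, wy, wz, fingers], ...]]. A call has 1 to 5 rows; each row shifts and turns the commanded pose from where the row before left it, along the tool's axes as they then stand; what a row does not reach is not made up. A row lasts 1/10 s, in which the tool goes at most 50 mm and 8.59 degrees, less where a joint would pass 70% of its speed; a pose out of reach is approached as far as the arm can. A call is refused whole if a number of a shift passes 50 or a number of a turn 0.15, either way. A call with a gripper value outside its range is refused whole. The fingers move at their own pace and stop on an object; FORCE is the grip in N (left out, the last holds). Time passes only in rows, so rows that do not move let the fingers close. It gives the time, the measured TCP pose, the force, the opening and the grip force at its end, in the units of the state.
- bot.observe(): the state, without advancing time (a new reading comes with each control period).
- bot.grab_frame(name): name is "scene" or "top"; returns a dict with "img" (400x640x3 uint8, red, green, blue), "intrinsics" (3x3 intrinsics, pixels), "k1" (the pictures are not rectified: a ray, as slopes to the right and down, at radius r is drawn at 1 + k1 r^2 times it, then the intrinsics apply), "R" (3x3) and "t" (3): a world point X has camera coordinates R X + t. Camera axes: x right, y down, z forward; pixel columns grow to the right and rows downward; lengths in m; the calibration is good to about 2 mm. A picture is of the moment at which its call begins. There is no depth.
- bot.job_done(): hands the job in; it is judged then, once.
Trained networks look in a picture, given as the dict that the camera call returned (one of the last four; its "shot" number tells which), for a name from the list of things; names that differ only in an ending like _2 or _b are one class to them, and where a whole thing is asked for, a point or a joint stands for the part that bears it (a point fixed in the world has none). Each returns a list of dicts, best first, with "conf" (0 to 1); they miss things now and then, are a little off and sometimes report something else, mostly with a low value. They report only what shows in the picture. A call takes as long as a camera call. They do not tell look-alikes from the thing itself.
- bot.trace(query, picture): "region" (400x640 bool, what is visible of it).
- bot.spot_point(query, picture): "xyz" ([x, y, z] in m, in world coordinates, good to about 4 mm: a listed point, or the origin of a listed thing).
The state is a dict: "clock": time; "qpos": joint angles; "qd": joint speeds; "joint_efforts": joint torques, N m; "position": TCP position; "tool_rot": TCP orientation; "force": force on the tool from outside, world axes, zero at the start; "moment": the same for the moment, N m; "grip_width": finger opening in m; "finger_force": force on a finger pad.
Only numpy, scipy, OpenCV 4.12 (cv2) and the standard library are available. Lean on these libraries where they do the work, as an engineer would, in place of code of your own. Each camera call takes 0.05 s, during which the arm holds its last target. There are 200 camera calls.

### The job

Push the bread guard's clear sash up by the green lip along its lower edge until its red tab presses lightly against the yellow collar that marks today's opening height, never pressing hard enough to shift the collar. Leave the sash up there, then push the tray of two loaves by its black handle under the sash until it is gently home and square against the rubber buffer inside. Keep the loaves standing in the tray and do not disturb the other things on the counter.

Things in the scene. Friction and masses are not known exactly. Their poses are not given: they have to be found in the camera images.
- guard: Bread guard: fixed white frame with a clear vertical sash. Origin on the counter, in the sash plane, midway between the posts; x points into the guard, away from the robot, y left, z up. Its 6 mm steel deck reaches 270 mm before and 170 mm behind the sash plane, 500 mm wide. Posts 25 mm square, 450 mm high, at y +-238 mm; beam on top, no roof or back; side panes 136 mm high behind the posts.
- lip (a point): Middle of the front bottom edge of the sash's green lip, a ledge 430 mm long (y), 10 mm thick, reaching 32 mm before the sash plane; free below, down to the deck. Starts 60 to 85 mm over the counter, can rise to 235. Axes as guard's. The spring-balanced, guided sash (0.8 kg, 220 mm high) rises level wherever it is pushed, takes 1.5 to 6 N (not known beforehand) and stays where left.
- tab (a point): Middle of the top face of the sash's red tab (20 x 28 mm, 10 mm thick), at the sash's left end outside the left post; it rises with the lip, its top face 10 mm above the lip's underside, and runs straight up to the collar's underside. Axes as the guard's.
- collar: Yellow collar, 36 mm in diameter, 29 mm high with its black rubber foot, on a vertical 10 mm rod beside the left post, at a height that differs from day to day. Origin at the middle of its underside, where the tab meets it; z up. Pressed from below it yields about 7 N per mm; more than 10 N shifts it, which is a failure.
- tray: Aluminium tray, 96 mm (x) by 156 mm (y), 30 mm high, walls 5 mm, about 0.5 kg, loose on the deck in front of the left half of the sash. Origin at the middle of the tray's underside; x points from the handle to the tray's back edge, z up.
- tray_handle (a point): Middle of the front face of the tray's black handle bar, the face to push, 121 mm before the tray's middle and 18 mm above its underside. The bar is 90 mm long (y), 10 mm thick, 34 mm high from 1 mm above the deck, joined to the tray by two strips 60 mm apart. Axes as the tray's.
- tray_back (a point): Middle of the outer face of the tray's back wall, 48 mm behind the tray's middle, 15 mm above its underside. Axes as the tray's.
- buffer: Black rubber buffer bar inside the guard, left half, 180 mm long (y), 28 mm high. Origin at the middle of the face that the tray's back must meet (98 mm behind the sash plane), at the deck's surface; axes as guard's. It yields about 3 N per mm; more than 15 N on it is a failure. With the tray home, its handle still stands out before the sash.
- loaf_a: Tall round loaf in a paper case, 68 mm in diameter at most, 90 mm high, 0.14 kg, standing loose in the tray, on the right. Origin at the middle of its underside. Its top is 101 mm above the counter, higher than the lip at the start.
- loaf_b: The other such loaf, on the left in the tray.
- jam_jar: Bystander: jam jar, 64 mm in diameter, 85 mm high, on the deck inside the guard's right half. Origin under its middle.
- spray: Bystander: white bottle, 76 mm in diameter, 190 mm high, on the counter to the left. Origin under its middle.
- crate: Bystander: open green box 200 x 150 x 90 mm to the left. Origin under its middle.
- mug: Bystander: blue mug, 80 mm in diameter, 90 mm high, to the right. Origin under its middle.
- scraper: Bystander: spatula lying on the counter to the right.
- biscuits: Bystander: stack of three ring biscuits, 72 mm in diameter, 39 mm high, on the counter before the guard's right half. Origin under its middle.
There are look-alikes about, which are no part of the job. What is shaped like the loaf_b but pink is not meant.

How it is judged:
On the way, in this order (a step that is already met when the one before it is completed fails the run):
1. the sash's red tab is held lightly against the yellow collar (z of tab in the frame of collar above -0.003 m and contact force between collar and anything else above 1.5 N), for 0.2 s.
2. the tray is home and square against the buffer under the raised sash (x of tray_back in the frame of buffer above -0.003 m and angle between the x axis of tray and the x axis of guard, either way round below 0.06 rad and y of tray_back in the frame of buffer between -0.09 and 0.09 m and angle between tray's own z axis and vertical below 0.05 rad and z of tab in the frame of collar above -0.003 m), for 0.2 s.
At the end, for the whole second after the job is handed in: The sash stays up with its red tab within 3 mm of the yellow collar; the tray is at rest on the deck with the middle of its back edge within 3 mm of the buffer's face and within the buffer's length, square to the guard within 0.06 rad; both loaves stand upright (within 0.15 rad) in the tray (all of step 2 and angle between each of loaf_a, loaf_b's own z axis and vertical below 0.15 rad and distance between each of loaf_a, loaf_b and tray below 0.07 m and linear speed of tray below 0.01 m/s); the robot touches nothing.
It fails at once if the collar is pressed with more than 10 N (contact force between collar and anything else above 10 N).
It fails at once if the buffer is pressed with more than 15 N (contact force between buffer and anything else above 15 N).
It fails at once if a bystander is moved by more than 30 mm (distance of any of jam_jar, spray, crate, mug, scraper, biscuits from where it was at the start of the episode above 0.03 m).
It also fails if it takes over 72 s, if anything falls off the work surface, if the arm or the gripper's body presses on something with over 40 N, if the wrist force passes 120 N, or if a joint passes its speed limit or range.

## Working session

There is one attempt and no reset: what is moved stays moved. The work goes in short steps, Python scripts to look and compute and a shell command to move; the robot and the scene stay as the last step left them, time stands still between calls to the robot, and variables do not carry over. Pictures are saved under pics/ and viewed, at most 10 in all, crops included, and the job is handed in when it is done.

```bash
mkdir -p pics; python3 - <<'E'
from workcell import bot
import cv2,numpy as np
s=bot.observe()
print(s['clock'],s['position'],s['tool_rot'],s['force'],s['grip_width'],bot.tip_reach)
for n in ("scene","top"):
    p=bot.grab_frame(n); cv2.imwrite(f"pics/{n}0.png",p['img'][:,:,::-1])
    print(n,p['shot'],np.round(-p['R'].T@p['t'],3))
    for q in ["guard","lip","tab","collar","tray","tray_handle","tray_back","buffer","loaf_a","jam_jar","spray","crate","mug","scraper","biscuits"]:
        for d in bot.spot_point(q,p)[:4]: print(q,round(d['conf'],2),np.round(d['xyz'],3))
E
```

```text
0.0 [ 0.17006689 -0.60114586  0.3033204 ] [-3.14044722e+00  9.35210219e-05  2.75750280e-01] [-0.39960759  1.08064717 -0.68250798] 0.08573635014665208 0.0726
scene 1 [0.74  0.798 1.162]
guard 0.75 [ 0.671  0.041 -0.003]
tab 0.64 [0.656 0.314 0.088]
tab 0.64 [ 0.423 -0.405  0.002]
tab 0.45 [ 0.533 -0.449  0.002]
collar 0.47 [0.654 0.312 0.183]
collar 0.33 [0.621 0.146 0.019]
tray 0.96 [0.572 0.148 0.005]
tray_handle 0.91 [0.447 0.154 0.023]
buffer 0.85 [0.78  0.152 0.01 ]
buffer 0.37 [ 0.725 -0.123  0.008]
loaf_a 0.72 [ 0.337 -0.056 -0.004]
loaf_a 0.71 [0.722 0.376 0.   ]
loaf_a 0.61 [0.57  0.11  0.014]
loaf_a 0.58 [0.205 0.326 0.   ]
jam_jar 0.6 [0.653 0.313 0.181]
jam_jar 0.57 [ 0.722 -0.119  0.009]
jam_jar 0.54 [0.78  0.152 0.011]
spray 0.57 [0.61  0.438 0.   ]
spray 0.38 [0.571 0.148 0.004]
crate 0.74 [0.415 0.446 0.002]
crate 0.72 [ 0.531 -0.45   0.002]
crate 0.55 [0.57  0.112 0.013]
mug 0.95 [ 0.534 -0.451  0.004]
scraper 0.75 [ 0.421 -0.403  0.001]
scraper 0.58 [0.412 0.444 0.002]
biscuits 0.97 [ 0.347 -0.236 -0.002]
top 2 [ 0.313 -0.025  1.25 ]
guard 0.74 [ 0.681  0.047 -0.   ]
guard 0.48 [ 0.608  0.436 -0.   ]
guard 0.26 [ 0.345 -0.24   0.002]
lip 0.57 [0.643 0.044 0.079]
tab 0.67 [0.657 0.313 0.088]
collar 0.63 [0.652 0.311 0.176]
tray 0.91 [0.574 0.148 0.007]
tray_handle 0.7 [0.449 0.159 0.02 ]
tray_handle 0.56 [0.57  0.148 0.007]
tray_handle 0.41 [ 0.532 -0.456 -0.002]
tray_back 0.78 [0.621 0.148 0.018]
buffer 0.52 [0.772 0.149 0.006]
loaf_a 0.82 [0.294 0.271 0.   ]
loaf_a 0.7 [0.723 0.381 0.002]
loaf_a 0.68 [0.572 0.112 0.01 ]
loaf_a 0.59 [0.58  0.184 0.011]
spray 0.75 [0.611 0.439 0.   ]
spray 0.56 [ 0.344 -0.24   0.001]
spray 0.34 [ 0.424 -0.402  0.001]
crate 0.73 [0.419 0.445 0.002]
crate 0.66 [0.656 0.313 0.172]
mug 0.79 [ 0.535 -0.455 -0.001]
scraper 0.66 [ 0.425 -0.402 -0.001]
scraper 0.39 [0.58  0.186 0.012]
scraper 0.34 [ 0.534 -0.45  -0.003]
biscuits 0.79 [ 0.346 -0.242 -0.   ]
```

View pics/scene0.png

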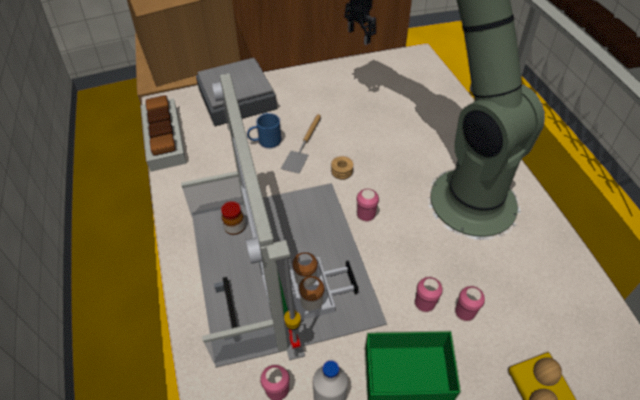

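View pics/top0.png

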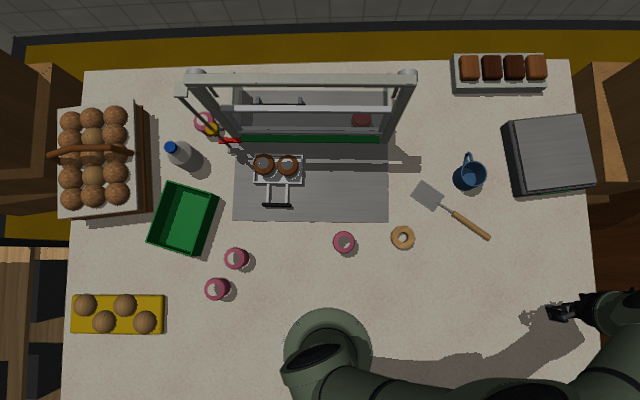

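Scene view: the tray with two brown loaves is at (308,277), its handle at (350,278), the collar at (292,320) and the red tab at (296,343). The jam jar is at (233,217).

Loaf look-alikes: pink ones at scene (367,203), (429,293), (470,302) and (275,380). The two brown ones in the tray, at top view (263,165) and (288,165), fit loaf_a and loaf_b. I won't touch the loaves directly, only the handle.

I'll swing the arm in front of the guard first.

```bash
R='[[[50,-5,0,0,0,-0.083,0],[50,-5,0,0,0,-0.083,0],[50,-5,0,0,0,-0.083,0],[50,-5,0,0,0,-0.083,0],[50,-5,0,0,0,-0.083,0]]]'; true
python3 -m jog '[[[50,-5,0,0,0,-0.083,0],[50,-5,0,0,0,-0.083,0],[50,-5,0,0,0,-0.083,0],[50,-5,0,0,0,-0.083,0],[50,-5,0,0,0,-0.083,0]]]'
python3 - <<'E'
from workcell import bot
import numpy as np
s=bot.observe(); print(np.round(s['qpos'],3),np.round(s['position'],3),np.round(s['tool_rot'],3))
p=bot.grab_frame("top"); q=bot.grab_frame("scene")
import cv2
def ray(p,u,v):
    K=p['intrinsics']; d=np.array([(u-K[0,2])/K[0,0],(v-K[1,2])/K[1,1]]); x=d.copy()
    for _ in range(20): x=d/(1+p['k1']*(x@x))
    return p['R'].T@np.array([x[0],x[1],1.]), -p['R'].T@p['t']
def at(p,u,v,z):
    d,c=ray(p,u,v); return c+d*(z-c[2])/d[2]
print('deck front',at(p,232,220.5,.006),at(p,388,221.5,.006))
im=p['img'].astype(int); m=(im[:,:,1]>im[:,:,0]+30)&(im[:,:,1]>im[:,:,2]+20); m[:, :238]=0; m[:120]=0;m[155:]=0
us=np.where(m.any(0))[0]; lo=np.array([np.where(m[:,u])[0].max() for u in us]); print(us.min(),us.max(),np.median(lo))
a=np.polyfit(us,lo,1); print('lip edge',a,[at(p,u,np.polyval(a,u)+.5,.088) for u in (us.min(),us.max())])
for q_ in ["collar","tab","buffer","tray","tray_handle","lip"]:
    for pp in (p,q):
        for d in bot.spot_point(q_,pp)[:1]: print(q_,round(d['conf'],2),np.round(d['xyz'],3))
E
```

```text
clock: 2.1
position: [0.3846, -0.4722, 0.3039]
tool_rot: [3.141, -0.0, 0.694]
force: [1.1, -1.8, -0.3]
grip_width: 0.0121
finger_force: 0.0
[ 0.913  0.5   -0.177  1.638  0.1    1.012 -0.173] [ 0.385 -0.472  0.304] [ 3.141 -0.     0.694]
deck front [0.41001    0.29947672 0.006     ] [ 0.39923174 -0.19881877  0.006     ]
241 379 141.0
lip edge [6.67143304e-03 1.39075741e+02] [array([0.64836846, 0.25547057, 0.088     ]), array([ 0.63651921, -0.16923141,  0.088     ])]
collar 0.43 [ 0.536 -0.454  0.002]
collar 0.64 [0.654 0.312 0.18 ]
tab 0.97 [0.654 0.314 0.088]
tab 0.87 [0.656 0.314 0.089]
buffer 0.51 [0.776 0.147 0.009]
buffer 0.63 [ 0.349 -0.234 -0.   ]
tray 0.84 [0.569 0.148 0.008]
tray 0.76 [0.572 0.146 0.003]
tray_handle 0.55 [0.446 0.157 0.021]
tray_handle 0.97 [0.448 0.154 0.022]
lip 0.71 [0.646 0.046 0.08 ]
```

The guard's yaw is about -0.025 rad, the lip underside about 79 mm and the collar about 180 mm. I'll carry on with the swing.

```bash
python3 -m jog '[[[50,-8,0,0,0,-0.083,0],[50,-8,0,0,0,-0.083,0],[50,-8,0,0,0,-0.083,0],[50,-8,0,0,0,-0.083,0],[50,-8,0,0,0,-0.083,0]]]'
python3 -m jog '[[[50,-8,0,0,0,-0.083,0],[50,-8,0,0,0,-0.083,0],[50,-8,0,0,0,-0.083,0],[30,-8,0,0,0,-0.083,0],[0,0,0,0,0,0,0]]]'
python3 -c "
from workcell import bot
import numpy as np
s=bot.observe(); print(np.round(s['qpos'],3))"
```

```text
clock: 3.3
position: [0.5147, -0.2608, 0.304]
tool_rot: [3.141, -0.0, 1.109]
force: [0.7, -0.1, -0.4]
grip_width: 0.0002
finger_force: 0.0
clock: 3.8
position: [0.5457, -0.0808, 0.3042]
tool_rot: [3.141, -0.002, 1.447]
force: [-0.2, -1.7, 0.6]
grip_width: 0.0001
finger_force: 0.0
[ 0.375  0.434 -0.452  1.778  0.221  0.979 -0.288]
```

```bash
python3 -m jog '[[[0,-10,0,0,0.12,0.08,0],[0,-10,0,0,0.12,0.08,0],[0,-10,0,0,0.12,0.08,0]]]'
python3 -c "
from workcell import bot
import numpy as np
s=bot.observe(); print(np.round(s['qpos'],3))"
```

```text
clock: 4.1
position: [0.5164, -0.0798, 0.3045]
tool_rot: [-3.096, -0.36, 1.182]
force: [-0.4, 0.6, -0.8]
grip_width: -0.0002
finger_force: 0.0
[ 0.642  0.422 -0.563  1.869 -0.183  0.868 -0.139]
```

```bash
python3 -m jog '[[[0,0,0,0,-0.12,-0.08,0],[0,0,0,0,-0.12,-0.08,0],[0,0,0,0,-0.12,-0.08,0],[0,0,0,0,-0.12,-0.08,0],[0,0,0,0,-0.12,-0.08,0]]]'
python3 -m jog '[[[0,0,0,0,-0.12,-0.08,0],[0,0,0,0,-0.12,-0.08,0],[0,0,0,0,-0.12,-0.08,0],[0,0,0,0,-0.12,-0.08,0],[0,0,0,0,-0.12,-0.08,0]]]'
python3 -c "
from workcell import bot
import numpy as np
from scipy.spatial.transform import Rotation as R
s=bot.observe(); print(np.round(s['qpos'],3)); print(np.round(R.from_euler('xyz',s['tool_rot']).as_matrix(),2))"
```

```text
clock: 4.6
position: [0.5168, -0.08, 0.3047]
tool_rot: [-3.123, 0.244, 1.602]
force: [-1.2, -0.5, -1.1]
grip_width: -0.0003
finger_force: 0.0
clock: 5.1
position: [0.5168, -0.0794, 0.3046]
tool_rot: [-2.83, 0.786, 2.165]
force: [0.4, -0.8, 0.1]
grip_width: 0.0002
finger_force: 0.0
[-0.079  0.453 -0.332  1.998  1.031  1.242 -0.565]
[[-0.4   0.91  0.12]
 [ 0.59  0.35 -0.73]
 [-0.71 -0.22 -0.67]]
```

```bash
cat > h.py <<'E'
from workcell import bot
import numpy as np
from scipy.spatial.transform import Rotation as R
def tgt(a,sy,yaw=-.025):
    z=np.array([np.cos(a),0,-np.sin(a)]); y=np.array([0,sy,0.]); x=np.cross(y,z)
    return R.from_euler('z',yaw)*R.from_matrix(np.c_[x,y,z])
def cur():
    s=bot.observe(); return s,R.from_euler('xyz',s['tool_rot'])
def show(a,sy):
    s,r=cur(); v=(r.inv()*tgt(np.radians(a),sy)).as_rotvec(); n=np.linalg.norm(v)
    print('q',np.round(s['qpos'],3),'pos',np.round(s['position'],4),'F',np.round(s['force'],1),'rotvec',np.round(v,3),'angle',round(n,3))
E
python3 - <<'E'
from h import *
show(15,1);show(15,-1)
s,r=cur(); f=r.apply([0,.83,.557]); e=R.from_rotvec(-2.1*f)*r; print(np.round(e.as_matrix(),2))
E
```

```text
q [-0.079  0.453 -0.332  1.998  1.031  1.242 -0.565] pos [ 0.5168 -0.0794  0.3046] F [ 0.4 -0.8  0.1] rotvec [-1.132 -0.566 -0.411] angle 1.33
q [-0.079  0.453 -0.332  1.998  1.031  1.242 -0.565] pos [ 0.5168 -0.0794  0.3046] F [ 0.4 -0.8  0.1] rotvec [-0.738  1.476  2.211] angle 2.758
[[-0.15  0.38  0.91]
 [-0.99 -0.04 -0.15]
 [-0.02 -0.92  0.38]]
```

```bash
python3 -m jog '[[[0,0,0,-0.126,-0.063,-0.046,0],[0,0,0,-0.126,-0.063,-0.046,0],[0,0,0,-0.126,-0.063,-0.046,0],[0,0,0,-0.126,-0.063,-0.046,0],[0,0,0,-0.126,-0.063,-0.046,0]]]'
python3 -c "
from h import *
show(15,1)"
```

```text
clock: 5.6
position: [0.5166, -0.0803, 0.3049]
tool_rot: [-3.093, 1.043, 2.595]
force: [2.7, -0.6, 0.6]
grip_width: -0.0003
finger_force: 0.0
q [-0.024  0.339 -0.337  2.405  1.942  0.939 -1.044] pos [ 0.5166 -0.0803  0.3049] F [ 2.7 -0.6  0.6] rotvec [-0.531 -0.265 -0.195] angle 0.625
```

```bash
python3 -c "
from h import *
s,r=cur(); print(np.round(r.inv().apply([40,50,-60]),1), r.as_matrix().round(2))"
```

```text
[47.7 65.3 34.1] [[-0.43  0.56  0.71]
 [ 0.26  0.83 -0.49]
 [-0.86 -0.02 -0.5 ]]
```

```bash
python3 -m jog '[[[16,22,11,0,0,0,0],[16,22,11,0,0,0,0],[16,22,11,0,0,0,0],[0,0,0,-0.1,-0.05,-0.037,0],[0,0,0,-0.1,-0.05,-0.037,0]]]'
python3 -m jog '[[[0,0,0,-0.1,-0.05,-0.037,0],[0,0,0,-0.1,-0.05,-0.037,0],[0,0,0,0,0,0,0]]]'
python3 -c "
from h import *
show(15,1)
s,r=cur(); print(np.round(r.inv().apply([0,0,-100]),1), r.as_matrix().round(2))"
```

```text
clock: 6.1
position: [0.5572, -0.0284, 0.2444]
tool_rot: [3.136, 1.141, 2.759]
force: [1.3, -1.2, 1.4]
grip_width: 0.0002
finger_force: 0.0
clock: 6.4
position: [0.5543, -0.018, 0.2079]
tool_rot: [-3.009, 1.1, 2.979]
force: [-0.7, -0.8, -0.6]
grip_width: -0.0002
finger_force: 0.0
q [ 0.233  0.727 -0.702  2.428  2.367  1.309 -1.063] pos [ 0.5543 -0.018   0.2079] F [-0.7 -0.8 -0.6] rotvec [-0.26  -0.212 -0.036] angle 0.338
[89.1  6.  45. ] [[-0.45  0.28  0.85]
 [ 0.07  0.96 -0.27]
 [-0.89 -0.06 -0.45]]
```

```bash
python3 -c "
from h import *
show(40,1)"
```

```text
q [ 0.233  0.727 -0.702  2.428  2.367  1.309 -1.063] pos [ 0.5543 -0.018   0.2079] F [-0.7 -0.8 -0.6] rotvec [-0.247  0.222 -0.091] angle 0.344
```

```bash
python3 -m jog '[[[15,1,7,-0.08,0.074,-0.03,0],[15,1,7,-0.08,0.074,-0.03,0],[15,1,7,-0.08,0.074,-0.03,0],[0,0,0,0,0,0,0]]]'
python3 - <<'E'
from h import *
import cv2
show(40,1)
p=bot.grab_frame("scene"); cv2.imwrite("pics/s1.png",cv2.resize(p['img'][80:400,130:530,::-1],(800,600)))
E
```

```text
clock: 6.8
position: [0.55, -0.0172, 0.1607]
tool_rot: [-3.131, 0.874, 3.118]
force: [-0.3, -0.9, 0.9]
grip_width: -0.0002
finger_force: 0.0
q [ 0.418  0.727 -0.702  2.395  2.601  0.894 -0.956] pos [ 0.55   -0.0172  0.1607] F [-0.3 -0.9  0.9] rotvec [-0.01   0.002  0.001] angle 0.01
```

View pics/s1.png

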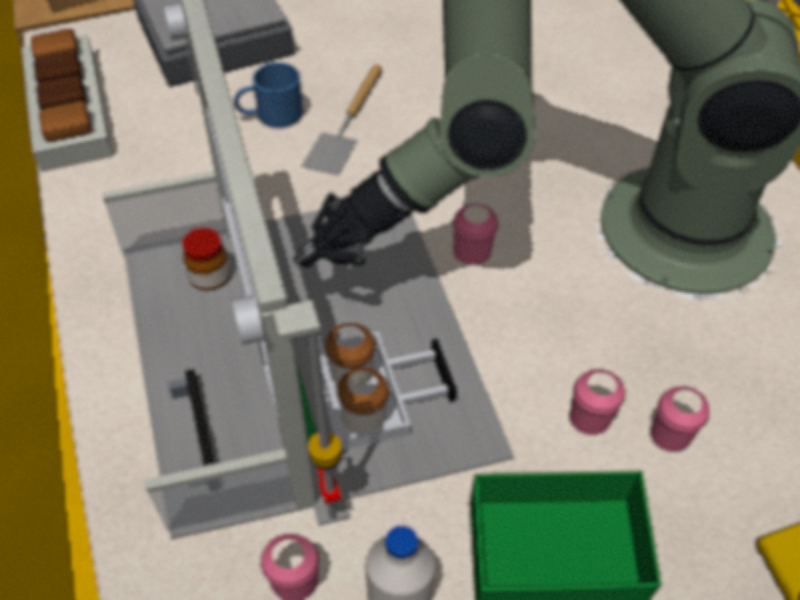

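The gripper is at crop (310,250) in front of the sash's right half, tilted 40° down. The tray is clear of it, and the pink look-alike at (475,230) sits below the wrist with room to spare. Next I'll go down and forward under the lip.

```bash
python3 -m jog '[[[20,0,17,0,0,0,0],[20,0,17,0,0,0,0],[21,0,17,0,0,0,0],[0,0,0,0,0,0,0]]]'
python3 -m jog '[[[-12,0,14,0,0,0,0],[-12,0,14,0,0,0,0],[-11,0,14,0,0,0,0],[0,0,0,0,0,0,0],[0,0,0,0,0,0,0]]]'
python3 - <<'E'
from h import *
import cv2
show(40,1)
p=bot.grab_frame("top"); cv2.imwrite("pics/t1.png",cv2.resize(p['img'][60:240,180:420,::-1],(800,600)))
print([ (round(d['conf'],2),np.round(d['xyz'],3)) for q in("tab","collar","lip") for d in bot.spot_point(q,p)[:1]])
E
```

```text
clock: 7.25
position: [0.5494, -0.0144, 0.079]
tool_rot: [-3.131, 0.874, 3.12]
force: [0.3, 0.1, 0.6]
grip_width: 0.0001
finger_force: 0.0
clock: 7.75
position: [0.6049, -0.016, 0.0831]
tool_rot: [-3.131, 0.879, 3.122]
force: [-0.2, 1.0, 0.3]
grip_width: -0.0002
finger_force: 0.0
q [ 0.387  0.944 -0.643  2.25   2.697  0.955 -0.922] pos [ 0.6049 -0.016   0.0831] F [-0.2  1.   0.3] rotvec [-0.006  0.006  0.003] angle 0.009
[(0.89, array([0.655, 0.313, 0.086])), (0.48, array([0.653, 0.31 , 0.175])), (0.91, array([0.645, 0.046, 0.079]))]
```

View pics/t1.png

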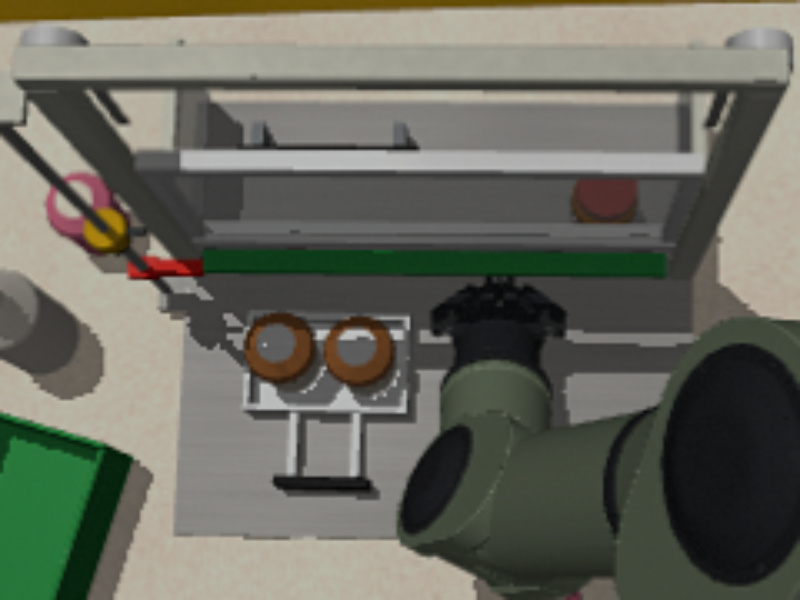

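The fingertips reach under the green lip at crop (497,278), with no contact force yet. The tray, at (327,360), is clear. Now I'll lift.

```bash
python3 -m jog '[[[-6.1,0,-5.1,0,0,0,0],[-6.1,0,-5.1,0,0,0,0],[-6.1,0,-5.1,0,0,0,0],[-6.1,0,-5.1,0,0,0,0],[-6.1,0,-5.1,0,0,0,0]]]'
python3 - <<'E'
from h import *
show(40,1)
for n in("top","scene"):
    p=bot.grab_frame(n)
    print([ (q,round(d['conf'],2),np.round(d['xyz'],3)) for q in("tab","collar","lip") for d in bot.spot_point(q,p)[:1]])
    print(np.round(bot.observe()['force'],1))
E
```

```text
clock: 8.45
position: [0.6043, -0.0163, 0.1218]
tool_rot: [-3.133, 0.876, 3.121]
force: [-2.0, 0.4, -5.1]
grip_width: 0.0003
finger_force: 2.3
q [ 0.396  0.845 -0.66   2.263  2.64   0.879 -0.91 ] pos [ 0.6043 -0.0163  0.1218] F [-2.   0.4 -5.1] rotvec [-0.005  0.004  0.003] angle 0.007
[('tab', 0.72, array([0.659, 0.314, 0.111])), ('collar', 0.63, array([0.655, 0.311, 0.176])), ('lip', 0.78, array([0.644, 0.044, 0.106]))]
[ 0.7  0.5 -0.1]
[('tab', 0.77, array([0.657, 0.315, 0.117])), ('collar', 0.58, array([0.655, 0.314, 0.183]))]
[ 0.4  0.1 -0.9]
```

```bash
python3 -m jog '[[[-6.1,0,-5.1,0,0,0,0],[-6.1,0,-5.1,0,0,0,0],[-6.1,0,-5.1,0,0,0,0],[-6.1,0,-5.1,0,0,0,0],[-6.1,0,-5.1,0,0,0,0]]]'
python3 - <<'E'
from h import *
import cv2
show(40,1)
im=[]
for n in("top","scene"):
    p=bot.grab_frame(n)
    K=p['intrinsics']
    print([ (q,round(d['conf'],2),np.round(d['xyz'],3)) for q in("tab","collar") for d in bot.spot_point(q,p)[:1]])
    c=p['R']@np.array([.655,.312,.175])+p['t']; c=c/c[2]; r2=c[0]**2+c[1]**2; u,v=(K@(c*np.array([1+p['k1']*r2]*2+[0])+[0,0,1])if 0 else K@np.array([c[0]*(1+p['k1']*r2),c[1]*(1+p['k1']*r2),1]))[:2]
    u,v=int(u),int(v); print(n,u,v)
    im.append(cv2.resize(p['img'][v-30:v+30,u-20:u+20,::-1],(400,600),interpolation=cv2.INTER_CUBIC))
cv2.imwrite("pics/c1.png",np.hstack(im)); print(np.round(bot.observe()['force'],1))
E
```

```text
clock: 9.35
position: [0.6043, -0.0162, 0.1616]
tool_rot: [-3.132, 0.876, 3.121]
force: [-4.4, -1.9, -5.1]
grip_width: -0.0001
finger_force: 3.1
q [ 0.401  0.744 -0.671  2.266  2.579  0.794 -0.895] pos [ 0.6043 -0.0162  0.1616] F [-4.4 -1.9 -5.1] rotvec [-0.006  0.004  0.003] angle 0.007
[('tab', 0.76, array([0.657, 0.312, 0.152])), ('collar', 0.45, array([0.655, 0.312, 0.173]))]
top 214 131
[('tab', 0.65, array([0.657, 0.315, 0.156])), ('collar', 0.7, array([0.653, 0.313, 0.181]))]
scene 292 323
[ 0.5  0.2 -0.7]
```

View pics/c1.png

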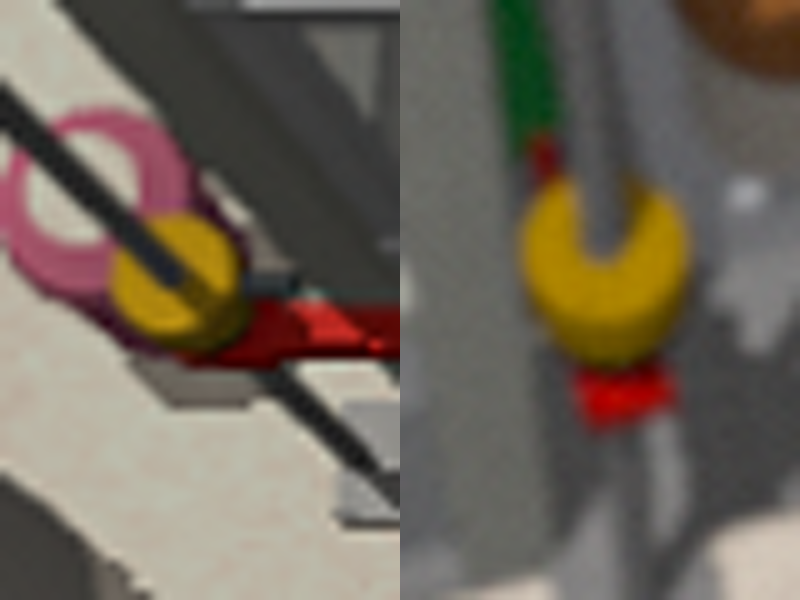

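The tab (scene crop, 625,395) is still clear below the collar (610,280), about 20 mm to go. I'll continue slowly.

```bash
python3 -m jog '[[[-1.53,0,-1.29,0,0,0,0],[-1.53,0,-1.29,0,0,0,0],[-1.53,0,-1.29,0,0,0,0],[-1.53,0,-1.29,0,0,0,0],[-1.53,0,-1.29,0,0,0,0]]]'
python3 -m jog '[[[-0.77,0,-0.64,0,0,0,0],[-0.77,0,-0.64,0,0,0,0]]]'
python3 - <<'E'
from h import *
for n in("top","scene"):
    p=bot.grab_frame(n)
    print([ (q,round(d['conf'],2),np.round(d['xyz'],4)) for q in("tab","collar") for d in bot.spot_point(q,p)[:1]],np.round(bot.observe()['force'],1))
E
```

```text
clock: 10.15
position: [0.6044, -0.0159, 0.171]
tool_rot: [-3.133, 0.876, 3.121]
force: [-1.1, 0.2, -5.3]
grip_width: 0.0004
finger_force: 2.0
clock: 10.35
position: [0.6044, -0.016, 0.173]
tool_rot: [-3.133, 0.877, 3.121]
force: [-0.9, 0.9, -4.7]
grip_width: 0.0
finger_force: 2.2
[('tab', 0.65, array([0.6584, 0.3123, 0.1629]))] [-3.   0.5 -2.3]
[('tab', 0.68, array([0.6573, 0.316 , 0.1651])), ('collar', 0.73, array([0.6517, 0.3113, 0.1876]))] [-3.6  0.3 -1.6]
```

```bash
cat > chk.sh <<'E'
#!/bin/bash
# pass on jog output; fail when the downward force exceeds $1
awk -v L=$1 '/^position/{p=$4} /^force/{gsub(/[\],\[]/,"");f=$4} END{print p,f; exit !(f>-L)}'
E
chmod +x chk.sh
python3 -m jog '[[[-0.4,0,-0.33,0,0,0,0],[-0.4,0,-0.33,0,0,0,0]]]' | ./chk.sh 7 &&
python3 -m jog '[[[-0.4,0,-0.33,0,0,0,0]]]' | ./chk.sh 7 &&
python3 -m jog '[[[-0.4,0,-0.33,0,0,0,0]]]' | ./chk.sh 7 &&
python3 -m jog '[[[-0.4,0,-0.33,0,0,0,0]]]' | ./chk.sh 7 &&
python3 -m jog '[[[-0.4,0,-0.33,0,0,0,0]]]' | ./chk.sh 7 &&
python3 -m jog '[[[-0.4,0,-0.33,0,0,0,0]]]' | ./chk.sh 7 &&
python3 -m jog '[[[-0.4,0,-0.33,0,0,0,0]]]' | ./chk.sh 7 &&
python3 -m jog '[[[-0.4,0,-0.33,0,0,0,0]]]' | ./chk.sh 7 &&
python3 -m jog '[[[-0.4,0,-0.33,0,0,0,0]]]' | ./chk.sh 7 &&
python3 -m jog '[[[-0.4,0,-0.33,0,0,0,0]]]' | ./chk.sh 7 &&
python3 -m jog '[[[-0.4,0,-0.33,0,0,0,0]]]' | ./chk.sh 7 &&
python3 -m jog '[[[-0.4,0,-0.33,0,0,0,0]]]' | ./chk.sh 7 &&
python3 -m jog '[[[-0.4,0,-0.33,0,0,0,0]]]' | ./chk.sh 7
```

```text
0.1738] -4.8
0.1744] -4.9
0.175] -4.3
0.1755] -4.5
0.1761] -5.0
0.1766] -4.9
0.1771] -3.9
0.1776] -5.3
0.1782] -3.5
0.1787] -4.7
0.1792] -5.0
0.1797] -3.8
0.1802] -5.1
```

```bash
python3 -m jog '[[[-0.4,0,-0.33,0,0,0,0]]]' | ./chk.sh 6.8 &&
python3 -m jog '[[[-0.4,0,-0.33,0,0,0,0]]]' | ./chk.sh 6.8 &&
python3 -m jog '[[[-0.4,0,-0.33,0,0,0,0]]]' | ./chk.sh 6.8 &&
python3 -m jog '[[[-0.4,0,-0.33,0,0,0,0]]]' | ./chk.sh 6.8 &&
python3 -m jog '[[[-0.4,0,-0.33,0,0,0,0]]]' | ./chk.sh 6.8 &&
python3 -m jog '[[[-0.4,0,-0.33,0,0,0,0]]]' | ./chk.sh 6.8 &&
python3 -m jog '[[[-0.4,0,-0.33,0,0,0,0]]]' | ./chk.sh 6.8 &&
python3 -m jog '[[[-0.4,0,-0.33,0,0,0,0]]]' | ./chk.sh 6.8 &&
python3 -m jog '[[[-0.4,0,-0.33,0,0,0,0]]]' | ./chk.sh 6.8 &&
python3 -m jog '[[[-0.4,0,-0.33,0,0,0,0]]]' | ./chk.sh 6.8 &&
python3 -m jog '[[[-0.4,0,-0.33,0,0,0,0]]]' | ./chk.sh 6.8 &&
python3 -m jog '[[[-0.4,0,-0.33,0,0,0,0]]]' | ./chk.sh 6.8 &&
python3 -m jog '[[[-0.4,0,-0.33,0,0,0,0]]]' | ./chk.sh 6.8 &&
python3 -m jog '[[[-0.4,0,-0.33,0,0,0,0]]]' | ./chk.sh 6.8
```

```text
0.1807] -4.5
0.1812] -4.3
0.1818] -4.3
0.1823] -5.0
0.1828] -4.7
0.1833] -4.4
0.1838] -4.2
0.1844] -5.0
0.1848] -8.5
```

The collar adds about 4 N. I'll hold there.

```bash
python3 -m jog '[[[0,0,0,0,0,0,0]]]' | ./chk.sh 20
python3 -m jog '[[[0,0,0,0,0,0,0]]]' | ./chk.sh 20
python3 -m jog '[[[0,0,0,0,0,0,0]]]' | ./chk.sh 20
python3 - <<'E'
from h import *
for n in("top","scene"):
    p=bot.grab_frame(n)
    print([ (q,round(d['conf'],2),np.round(d['xyz'],4)) for q in("tab","collar") for d in bot.spot_point(q,p)[:1]],np.round(bot.observe()['force'],1))
E
```

```text
0.1848] -6.9
0.1848] -5.8
0.1848] -6.0
[('tab', 0.64, array([0.6557, 0.3132, 0.1747])), ('collar', 0.57, array([ 6.779e-01,  4.740e-02, -6.000e-04]))] [-3.   0.2 -6.4]
[('collar', 0.59, array([0.653 , 0.3148, 0.1824]))] [-2.1  0.3 -7.2]
```

```bash
python3 -m jog '[[[-0.12,0,-0.1,0,0,0,0],[0,0,0,0,0,0,0],[0,0,0,0,0,0,0],[0,0,0,0,0,0,0]]]' | ./chk.sh 20
python3 -m jog '[[[3,0,2.6,0,0,0,0],[6,0,5.1,0,0,0,0],[6,0,5.1,0,0,0,0],[0,0,0,0,0,0,0]]]'
python3 -m jog '[[[15,0,-18,0,0,0,0],[15,0,-18,0,0,0,0],[15,0,-18,0,0,0,0],[15,0,-18,0,0,0,0],[0,0,0,0,0,0,0]]]'
python3 - <<'E'
from h import *
show(40,1); s,r=cur(); print(r.as_matrix().round(3))
for n in("scene","top"):
    p=bot.grab_frame(n)
    for q in("tab","collar","tray_handle","tray","tray_back","buffer"): print(q,[(round(d['conf'],2),np.round(d['xyz'],4)) for d in bot.spot_point(q,p)[:1]])
E
```

```text
0.1849] -8.8
clock: 14.35
position: [0.6047, -0.016, 0.1641]
tool_rot: [-3.133, 0.876, 3.121]
force: [-0.5, -0.5, 0.3]
grip_width: -0.0
finger_force: 0.0
clock: 14.85
position: [0.5304, -0.0004, 0.1464]
tool_rot: [-3.129, 0.863, -3.132]
force: [-0.3, -0.0, -0.2]
grip_width: -0.0002
finger_force: 0.0
q [ 0.547  0.853 -0.927  2.432  2.519  1.03  -0.771] pos [ 5.304e-01 -4.000e-04  1.464e-01] F [-0.3 -0.  -0.2] rotvec [ 0.014 -0.009  0.022] angle 0.028
[[-0.65   0.     0.76 ]
 [-0.006  1.    -0.005]
 [-0.76  -0.008 -0.65 ]]
tab [(0.97, array([0.6592, 0.3143, 0.1762]))]
collar [(0.79, array([0.6556, 0.3126, 0.1816]))]
tray_handle [(0.62, array([0.4499, 0.1559, 0.0215]))]
tray [(0.7, array([0.4522, 0.1577, 0.0216]))]
tray_back [(0.67, array([0.6194, 0.1448, 0.0193]))]
buffer [(0.7, array([0.7774, 0.1529, 0.0068]))]
tab [(0.9, array([0.6572, 0.3122, 0.1727]))]
collar [(0.45, array([0.6537, 0.3104, 0.1762]))]
tray_handle [(0.73, array([0.4465, 0.1607, 0.0247]))]
tray [(0.91, array([0.5733, 0.1468, 0.0066]))]
tray_back [(0.9, array([0.6195, 0.1469, 0.0182]))]
buffer [(0.59, array([0.6586, 0.3123, 0.1758]))]
```

The sash stays up, with the tab about 3 to 5 mm below the collar by the noisy net. The 4 N contact happened at this height, and I'll check it again later. To reach the handle I need a near-vertical tool, so I'll go up and turn the wrist back.

```bash
python3 - <<'E'
from h import *
s,r=cur(); print('shift',np.round(r.inv().apply([20,-60,110]),1))
M1=R.from_euler('xyz',[-2.83,.786,2.165])
W=M1*R.from_euler('z',-.8)
print('to W',np.round((r.inv()*W).as_rotvec(),3),'W->80',np.round((W.inv()*tgt(np.radians(80),1)).as_rotvec(),3))
for k in np.linspace(0,1,5): print(np.round((r*R.from_rotvec(k*(r.inv()*W).as_rotvec())).apply([0,0,1]),2))
E
```

```text
shift [-96.3 -61.5 -55.2]
to W [ 0.838  0.556 -0.066] W->80 [-0.808  0.109 -0.195]
[ 0.76 -0.01 -0.65]
[ 0.65 -0.22 -0.73]
[ 0.5  -0.42 -0.76]
[ 0.32 -0.59 -0.74]
[ 0.12 -0.73 -0.67]
```

```bash
python3 -m jog '[[[-32,-20,-18,0,0,0,0],[-32,-20,-18,0,0,0,0],[-32,-20,-18,0,0,0,0],[0,0,0,0.105,0.07,-0.008,0],[0,0,0,0.105,0.07,-0.008,0]]]'
python3 -m jog '[[[0,0,0,0.105,0.07,-0.008,0],[0,0,0,0.105,0.07,-0.008,0],[0,0,0,0.105,0.07,-0.008,0]]]'
python3 - <<'E'
from h import *
show(80,1); s,r=cur(); print(r.as_matrix().round(2)[:,2])
E
```

```text
clock: 16.05
position: [0.5522, -0.0657, 0.258]
tool_rot: [-2.948, 0.756, -3.131]
force: [-0.4, 0.7, -0.6]
grip_width: -0.0
finger_force: 0.0
clock: 16.35
position: [0.5528, -0.0612, 0.2571]
tool_rot: [-2.683, 0.562, 3.109]
force: [0.9, -1.5, -0.4]
grip_width: -0.0002
finger_force: 0.0
q [ 0.214  0.46  -0.601  2.149  1.442  0.868 -0.051] pos [ 0.5528 -0.0612  0.2571] F [ 0.9 -1.5 -0.4] rotvec [-0.456  0.379 -0.096] angle 0.601
[ 0.46 -0.46 -0.76]
```

```bash
python3 -m jog '[[[0,0,0,-0.091,0.076,-0.019,0],[0,0,0,-0.091,0.076,-0.019,0],[0,0,0,-0.091,0.076,-0.019,0],[0,0,0,-0.091,0.076,-0.019,0],[0,0,0,-0.091,0.076,-0.019,0]]]'
python3 - <<'E'
from h import *
show(80,1); s,r=cur(); print(np.round(r.inv().apply(np.array([.40,.155,.22])*1000-s['position']*1000),1))
print(np.round(tgt(np.radians(80),1).as_matrix(),3))
E
```

```text
clock: 16.85
position: [0.5529, -0.0616, 0.2565]
tool_rot: [-3.125, 0.191, 3.114]
force: [-0.8, -0.7, -1.8]
grip_width: -0.0002
finger_force: 0.0
q [ 0.629  0.527 -0.855  1.927  0.654  0.76   0.962] pos [ 0.5529 -0.0616  0.2565] F [-0.8 -0.7 -1.8] rotvec [-0.017  0.016 -0.003] angle 0.024
[162.9 212.3   2.2]
[[-0.985  0.025  0.174]
 [ 0.025  1.    -0.004]
 [-0.174  0.    -0.985]]
```

```bash
python3 -m jog '[[[33,42,0,0,0,0,0.6],[33,42,0,0,0,0,0.6],[33,42,0,0,0,0,0.6],[33,42,0,0,0,0,0.6],[31,42,0,0,0,0,0.6]]]'
python3 -m jog '[[[0,0,0,0,0,0,0.6],[0,0,0,0,0,0,0.6]]]'
python3 - <<'E'
from h import *
print(bot.tip_reach)
show(80,1); s,r=cur(); print(np.round(r.inv().apply(np.array([.40,.157,.092])*1000-s['position']*1000),1))
E
```

```text
clock: 17.35
position: [0.4078, 0.1406, 0.2224]
tool_rot: [-3.121, 0.193, 3.111]
force: [1.4, 1.1, -0.5]
grip_width: 0.0512
finger_force: 0.0
clock: 17.55
position: [0.4087, 0.1407, 0.2225]
tool_rot: [-3.12, 0.192, 3.115]
force: [-0.7, 0.5, 0.1]
grip_width: 0.0516
finger_force: 0.0
0.0726
q [ 0.15   0.396 -0.839  2.237  0.773  0.631  0.279] pos [0.4087 0.1407 0.2225] F [-0.7  0.5  0.1] rotvec [-0.022  0.018 -0.001] angle 0.028
[ 33.8  18.7 126. ]
```

```bash
python3 -m jog '[[[11,6,42,-0.007,0.006,0,0.6],[11,6,42,-0.007,0.006,0,0.6],[11,6,42,-0.007,0.006,0,0.6],[0,0,0,0,0,0,0.6],[0,0,0,0,0,0,0.6]]]'
python3 - <<'E'
from h import *
import cv2
show(80,1)
p=bot.grab_frame("scene"); cv2.imwrite("pics/s2.png",cv2.resize(p['img'][180:380,180:447,::-1],(800,600)))
for q in("tab","collar","tray_handle","tray_back"): print(q,[(round(d['conf'],2),np.round(d['xyz'],4)) for d in bot.spot_point(q,p)[:1]])
E
```

```text
clock: 18.05
position: [0.4017, 0.1549, 0.0977]
tool_rot: [-3.14, 0.175, 3.111]
force: [-0.1, 0.2, -0.8]
grip_width: 0.0511
finger_force: 0.0
q [-0.126  0.637 -0.556  2.312  1.322  0.433 -0.291] pos [0.4017 0.1549 0.0977] F [-0.1  0.2 -0.8] rotvec [-0.003  0.    -0.006] angle 0.006
tab [(0.79, array([0.6572, 0.3135, 0.1765]))]
collar [(0.77, array([0.656 , 0.3135, 0.1853]))]
tray_handle []
tray_back [(0.55, array([0.6216, 0.1473, 0.0178]))]
```

View pics/s2.png

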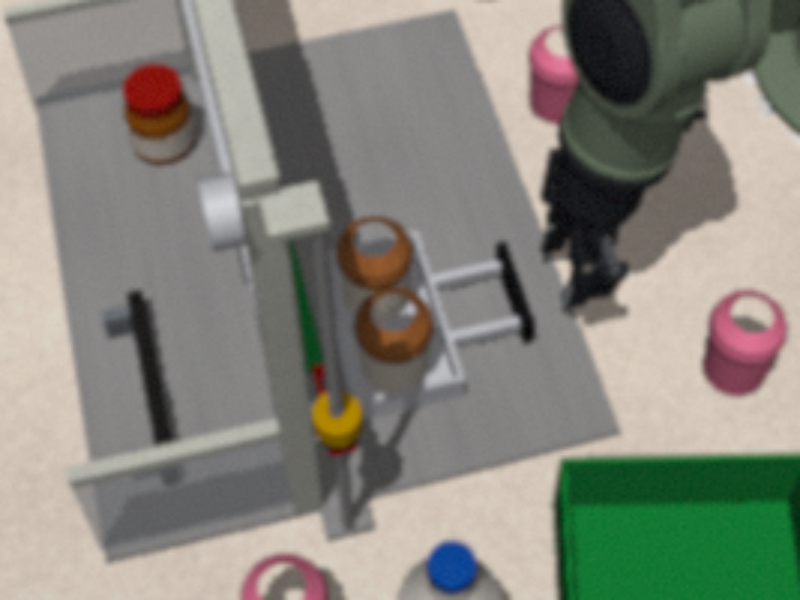

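The tab sits right under the collar at crop (340,445). The open fingertips at (585,285) face the handle bar at (515,290). I'll go down a little, then push gently.

```bash
python3 -m jog '[[[0,0,4,0,0,0,0.6],[0,0,4,0,0,0,0.6],[-4,0,0.7,0,0,0,0.6],[-5,0,0.9,0,0,0,0.6],[-5,0,0.9,0,0,0,0.6]]]'
python3 -m jog '[[[-3,0,0.5,0,0,0,0.6],[-3,0,0.5,0,0,0,0.6],[-3,0,0.5,0,0,0,0.6],[-3,0,0.5,0,0,0,0.6],[-3,0,0.5,0,0,0,0.6]]]'
python3 - <<'E'
from h import *
show(80,1)
p=bot.grab_frame("scene")
for q in("tray_handle","tray_back","tray"): print(q,[(round(d['conf'],2),np.round(d['xyz'],4)) for d in bot.spot_point(q,p)[:1]])
E
```

```text
clock: 18.8
position: [0.4177, 0.1552, 0.0895]
tool_rot: [-3.141, 0.176, 3.111]
force: [-0.0, 0.4, 0.1]
grip_width: 0.0512
finger_force: 0.0
clock: 19.3
position: [0.4319, 0.1544, 0.0894]
tool_rot: [-3.141, 0.175, 3.111]
force: [-8.5, -1.5, 3.8]
grip_width: 0.0517
finger_force: 4.3
q [-0.1    0.675 -0.545  2.247  1.282  0.441 -0.195] pos [0.4319 0.1544 0.0894] F [-8.5 -1.5  3.8] rotvec [-0.002  0.    -0.005] angle 0.006
tray_handle [(0.97, array([0.4537, 0.1517, 0.0206]))]
tray_back [(0.84, array([0.6247, 0.1479, 0.016 ]))]
tray [(0.7, array([0.577 , 0.148 , 0.0033]))]
```

```bash
python3 -m jog '[[[-4,0,0.7,0,0,0,0.6],[-5,0,0.9,0,0,0,0.6],[-5,0,0.9,0,0,0,0.6],[-5,0,0.9,0,0,0,0.6],[-5,0,0.9,0,0,0,0.6]]]'
python3 -m jog '[[[-5,0,0.9,0,0,0,0.6],[-5,0,0.9,0,0,0,0.6],[-5,0,0.9,0,0,0,0.6],[-5,0,0.9,0,0,0,0.6],[-5,0,0.9,0,0,0,0.6]]]'
python3 -c "
from h import *
import cv2
show(80,1)
p=bot.grab_frame('top'); cv2.imwrite('pics/t2.png',cv2.resize(p['img'][60:240,180:420,::-1],(800,600)))"
```

```text
clock: 20.0
position: [0.4562, 0.154, 0.0894]
tool_rot: [-3.141, 0.175, 3.112]
force: [-7.9, -0.2, 4.8]
grip_width: 0.0512
finger_force: 4.3
clock: 20.5
position: [0.4815, 0.1533, 0.0894]
tool_rot: [-3.141, 0.175, 3.112]
force: [-9.3, 1.3, 6.0]
grip_width: 0.0514
finger_force: 4.7
q [-0.035  0.716 -0.57   2.133  1.161  0.488  0.008] pos [0.4815 0.1533 0.0894] F [-9.3  1.3  6. ] rotvec [-0.002  0.    -0.005] angle 0.005
```

View pics/t2.png

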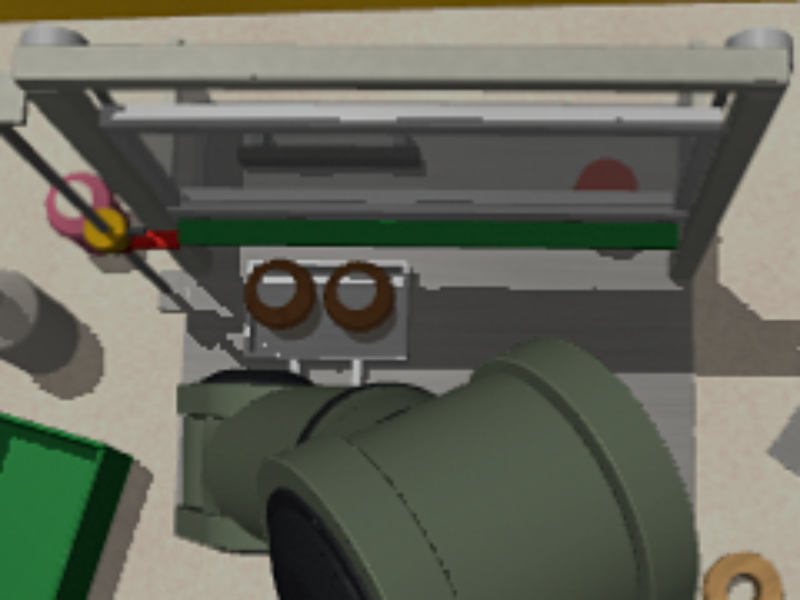

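The tray is square and moving, with both loaves upright at crop (280,293) and (358,295). I'll keep pushing.

```bash
python3 -m jog '[[[-5,0,0.9,0,0,0,0.6],[-5,0,0.9,0,0,0,0.6],[-5,0,0.9,0,0,0,0.6],[-5,0,0.9,0,0,0,0.6],[-5,0,0.9,0,0,0,0.6]]]'
python3 -m jog '[[[-5,0,0.9,0,0,0,0.6],[-5,0,0.9,0,0,0,0.6],[-5,0,0.9,0,0,0,0.6],[-5,0,0.9,0,0,0,0.6],[-5,0,0.9,0,0,0,0.6]]]'
python3 -m jog '[[[-5,0,0.9,0,0,0,0.6],[-5,0,0.9,0,0,0,0.6],[-4,0,0.7,0,0,0,0.6],[-4,0,0.7,0,0,0,0.6],[-3,0,0.5,0,0,0,0.6]]]'
python3 - <<'E'
from h import *
import cv2
show(80,1)
p=bot.grab_frame("scene"); cv2.imwrite("pics/s3.png",cv2.resize(p['img'][180:380,180:447,::-1],(800,600)))
for q in("tray_handle","tray_back","tray","buffer","tab","collar"): print(q,[(round(d['conf'],2),np.round(d['xyz'],4)) for d in bot.spot_point(q,p)[:1]])
E
```

```text
clock: 21.05
position: [0.5069, 0.1525, 0.0893]
tool_rot: [-3.141, 0.175, 3.112]
force: [-10.0, 0.5, 6.0]
grip_width: 0.051
finger_force: 4.8
clock: 21.55
position: [0.5322, 0.1518, 0.0892]
tool_rot: [-3.141, 0.175, 3.112]
force: [-10.1, 0.7, 5.2]
grip_width: 0.0509
finger_force: 4.9
clock: 22.05
position: [0.5536, 0.1511, 0.0893]
tool_rot: [-3.141, 0.175, 3.112]
force: [-10.4, 0.1, 5.8]
grip_width: 0.0515
finger_force: 4.9
q [ 0.039  0.788 -0.614  1.959  1.043  0.578  0.234] pos [0.5536 0.1511 0.0893] F [-10.4   0.1   5.8] rotvec [-0.002  0.    -0.005] angle 0.005
tray_handle [(0.59, array([0.7784, 0.1506, 0.0096]))]
tray_back [(0.56, array([0.7431, 0.1464, 0.0221]))]
tray [(0.7, array([0.6976, 0.1434, 0.0046]))]
buffer [(0.6, array([0.7787, 0.152 , 0.009 ]))]
tab [(0.72, array([0.6565, 0.3151, 0.1764]))]
collar [(0.59, array([0.6565, 0.3135, 0.1818]))]
```

View pics/s3.png

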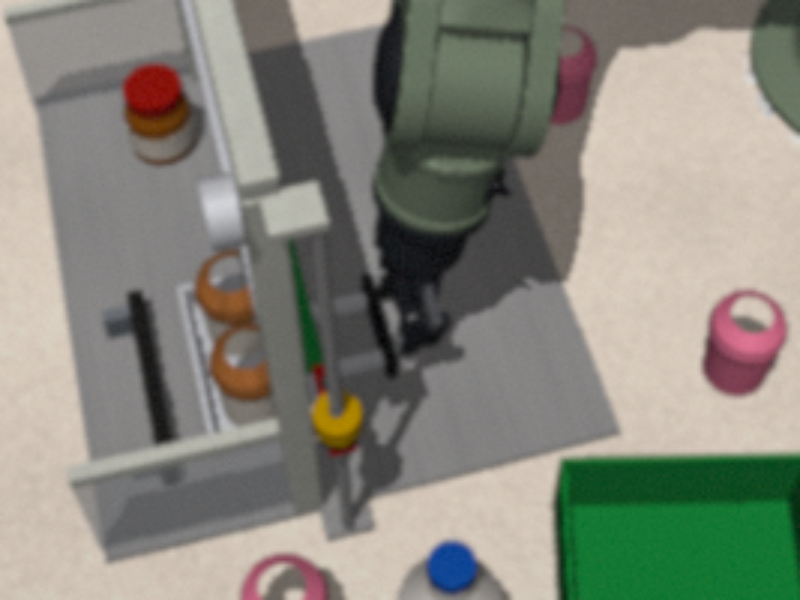

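The tray is under the sash with the loaves upright at crop (228,287) and (245,362). The buffer is at (150,370), with about 30 mm to go. I'll push 18 mm more, then 1 mm steps with a force check.

```bash
cat > chx.sh <<'E'
#!/bin/bash
awk -v L=$1 '/^position/{p=$2} /^force/{gsub(/[\],\[]/,"");f=$2} END{print p,f; exit !(f>-L)}'
E
chmod +x chx.sh
python3 -m jog '[[[-3.5,0,0.6,0,0,0,0.6],[-3.5,0,0.6,0,0,0,0.6],[-3.5,0,0.6,0,0,0,0.6],[-3.5,0,0.6,0,0,0,0.6],[-3.5,0,0.6,0,0,0,0.6]]]' | ./chx.sh 13 &&
python3 -m jog '[[[-1,0,0.18,0,0,0,0.6]]]' | ./chx.sh 12.5 &&
python3 -m jog '[[[-1,0,0.18,0,0,0,0.6]]]' | ./chx.sh 12.5 &&
python3 -m jog '[[[-1,0,0.18,0,0,0,0.6]]]' | ./chx.sh 12.5 &&
python3 -m jog '[[[-1,0,0.18,0,0,0,0.6]]]' | ./chx.sh 12.5 &&
python3 -m jog '[[[-1,0,0.18,0,0,0,0.6]]]' | ./chx.sh 12.5 &&
python3 -m jog '[[[-1,0,0.18,0,0,0,0.6]]]' | ./chx.sh 12.5 &&
python3 -m jog '[[[-1,0,0.18,0,0,0,0.6]]]' | ./chx.sh 12.5 &&
python3 -m jog '[[[-1,0,0.18,0,0,0,0.6]]]' | ./chx.sh 12.5 &&
python3 -m jog '[[[-1,0,0.18,0,0,0,0.6]]]' | ./chx.sh 12.5 &&
python3 -m jog '[[[-1,0,0.18,0,0,0,0.6]]]' | ./chx.sh 12.5
```

```text
[0.5712, -8.2
[0.5725, -9.0
[0.5732, -9.4
[0.5742, -8.9
[0.5752, -9.9
[0.5762, -9.6
[0.5772, -10.0
[0.5783, -10.2
[0.5792, -10.2
[0.5803, -9.5
[0.5813, -9.8
```

```bash
python3 -m jog '[[[-1,0,0.18,0,0,0,0.6]]]' | ./chx.sh 12 &&
python3 -m jog '[[[-1,0,0.18,0,0,0,0.6]]]' | ./chx.sh 12 &&
python3 -m jog '[[[-1,0,0.18,0,0,0,0.6]]]' | ./chx.sh 12 &&
python3 -m jog '[[[-1,0,0.18,0,0,0,0.6]]]' | ./chx.sh 12 &&
python3 -m jog '[[[-1,0,0.18,0,0,0,0.6]]]' | ./chx.sh 12 &&
python3 -m jog '[[[-1,0,0.18,0,0,0,0.6]]]' | ./chx.sh 12 &&
python3 -m jog '[[[-1,0,0.18,0,0,0,0.6]]]' | ./chx.sh 12 &&
python3 -m jog '[[[-1,0,0.18,0,0,0,0.6]]]' | ./chx.sh 12 &&
python3 -m jog '[[[-1,0,0.18,0,0,0,0.6]]]' | ./chx.sh 12
```

```text
[0.5823, -8.6
[0.5833, -9.5
[0.5843, -9.8
[0.5852, -11.5
[0.5858, -15.9
```

The tray has reached the buffer, adding about 5 N. I'll hold, then look.

```bash
python3 -m jog '[[[0,0,0,0,0,0,0.6],[0,0,0,0,0,0,0.6],[0,0,0,0,0,0,0.6]]]' | ./chx.sh 30
python3 - <<'E'
from h import *
import cv2
im=[]
for n in("top","scene"):
    p=bot.grab_frame(n); c=p['img'][85:145,245:325] if n=="top" else p['img'][250:330,205:285]
    im.append(cv2.resize(c[:,:,::-1],(400,300 if n=="top" else 400),interpolation=cv2.INTER_CUBIC))
    for q in("tray_back","tray","buffer","tab","collar"): print(q,[(round(d['conf'],2),np.round(d['xyz'],4)) for d in bot.spot_point(q,p)[:1]])
im[0]=cv2.copyMakeBorder(im[0],0,100,0,0,cv2.BORDER_CONSTANT)
cv2.imwrite("pics/e1.png",np.hstack(im)); show(80,1)
E
```

```text
[0.5858, -14.1
tray_back []
tray [(0.65, array([0.7305, 0.1473, 0.0074]))]
buffer []
tab []
collar [(0.61, array([0.6558, 0.3129, 0.1756]))]
tray_back [(0.8, array([0.7749, 0.1458, 0.017 ]))]
tray [(0.76, array([0.7262, 0.145 , 0.0038]))]
buffer [(0.73, array([0.7836, 0.1497, 0.0099]))]
tab [(0.92, array([0.6532, 0.3158, 0.1775]))]
collar [(0.69, array([0.655 , 0.3144, 0.1829]))]
q [ 0.062  0.823 -0.631  1.876  1.004  0.622  0.319] pos [0.5858 0.1503 0.0893] F [-12.    0.6   7.5] rotvec [-0.002 -0.001 -0.005] angle 0.005
```

View pics/e1.png

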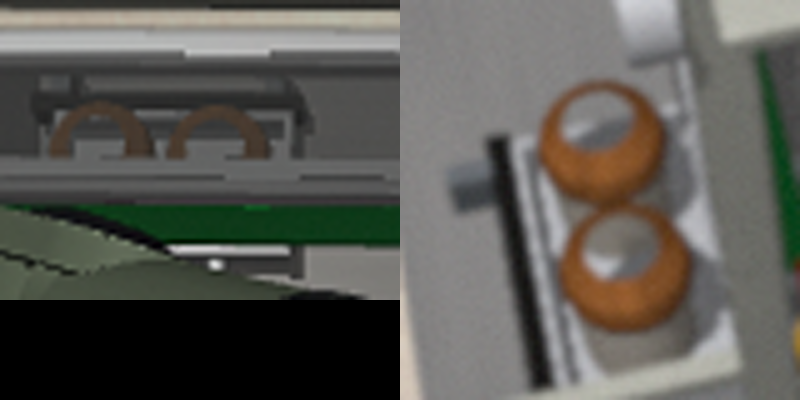

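The tray lies flush and square against the buffer, with both loaves upright. I'll back off gently.

```bash
python3 -m jog '[[[1,0,-0.18,0,0,0,0.6],[2,0,-0.35,0,0,0,0.6],[5,0,-0.9,0,0,0,0.6],[15,0,-2.6,0,0,0,0.6],[20,0,-3.5,0,0,0,0.6]]]'
python3 -m jog '[[[30,0,-5,0,0,0,0.6],[30,0,-5,0,0,0,0.6],[0,0,0,0,0,0,0.6],[0,0,0,0,0,0,0.6],[0,0,0,0,0,0,0.6]]]'
python3 - <<'E'
from h import *
import cv2
im=[]
for n in("top","scene"):
    p=bot.grab_frame(n); c=p['img'][85:165,185:325] if n=="top" else p['img'][250:360,205:315]
    im.append(cv2.resize(c[:,:,::-1],(400,230 if n=="top" else 400),interpolation=cv2.INTER_CUBIC))
    for q in("tray_back","tray","tray_handle","buffer","tab","collar"): print(q,[(round(d['conf'],2),np.round(d['xyz'],4)) for d in bot.spot_point(q,p)[:1]])
im[0]=cv2.copyMakeBorder(im[0],0,170,0,0,cv2.BORDER_CONSTANT)
cv2.imwrite("pics/e2.png",np.hstack(im)); show(80,1)
E
```

```text
clock: 25.8
position: [0.5433, 0.1511, 0.0894]
tool_rot: [-3.141, 0.176, 3.11]
force: [-0.7, -0.4, -0.0]
grip_width: 0.0515
finger_force: 0.0
clock: 26.3
position: [0.4835, 0.1531, 0.0889]
tool_rot: [-3.141, 0.177, 3.111]
force: [0.7, -0.1, 0.0]
grip_width: 0.051
finger_force: 0.0
tray_back []
tray [(0.84, array([0.727 , 0.1464, 0.0073]))]
tray_handle [(0.68, array([ 0.5325, -0.4535, -0.0011]))]
buffer [(0.4, array([0.6763, 0.0458, 0.0022]))]
tab [(0.71, array([0.6571, 0.3149, 0.1734]))]
collar [(0.69, array([0.6532, 0.3108, 0.1762]))]
tray_back [(0.66, array([0.7753, 0.1439, 0.0196]))]
tray [(0.88, array([0.7275, 0.1461, 0.0033]))]
tray_handle [(0.68, array([0.6061, 0.1462, 0.0211]))]
buffer [(0.5, array([0.7814, 0.1526, 0.0103]))]
tab [(0.73, array([0.6574, 0.313 , 0.1763]))]
collar [(0.68, array([0.6526, 0.3148, 0.1801]))]
q [-0.039  0.717 -0.563  2.131  1.161  0.484  0.008] pos [0.4828 0.1531 0.0888] F [ 0.7 -0.3  0.4] rotvec [-0.002  0.002 -0.005] angle 0.006
```

View pics/e2.png

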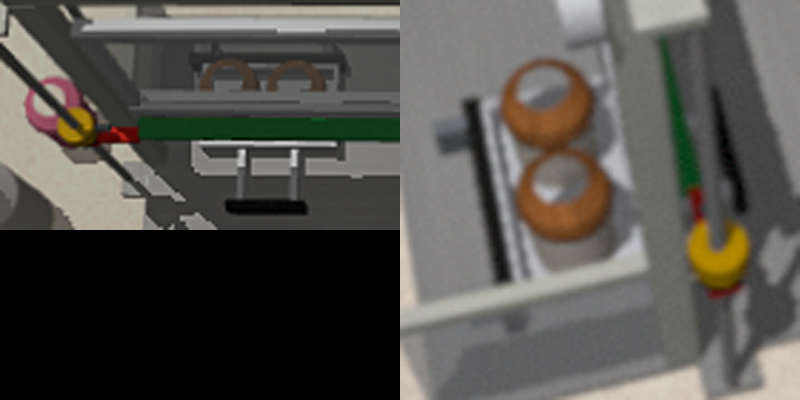

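The picture shows the tab under the collar at (723,285), the tray against the buffer at (490,190), the loaves upright, and the arm clear. I'm handing the job in.

```bash
python3 -c "
from workcell import bot
print(bot.job_done())"
```

```text
the job is handed in; nothing more can be done
None
```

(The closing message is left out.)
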